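# Bin the old shower head, with the lid lever caught open

### The job

Throw the old chrome shower head into the steel counter-top bin: push the bin's lid lever down, work it sideways under the rail until it catches in the hidden notch and holds the lid up by itself, and put the shower head in. Then free the lever and ease it back fully up, so that the lid closes without slamming, and leave the other things on the counter where they are.

Things in the scene. Friction and masses are not known exactly. Their poses are not given: they have to be found in the camera images.
- bin: brushed-steel open-topped counter bin, fixed to the counter, 225 mm deep (its x), 220 mm wide (its y), 170 mm high, with a slim crank arm of the lever's linkage outside each side wall (242 mm over these); origin at the centre of its underside; x points away from the lever side (the front, facing the robot), y to the left seen from the robot. Inside, x runs from -90 to +108 mm and y from -106 to +106 mm; the floor is 6 mm up
- bin_mouth (a point): centre of the bin's inner opening, at rim height (170 mm above the counter)
- lever_axle (a point): point on the lever's axle, level with the middle of the lever in its home place: 16 mm behind the bin's front face, 125 mm above the counter; it does not move with the lever. Its axes are the bin's
- lever (a joint): how far the lid lever is pressed (rad): 0 home (slopes 0.30 rad up towards the robot), 0.75 at the bottom stop (slopes 0.45 rad down). A spring and the lid push it up with some 4 to 9 N at the handle all the way; let go of, it flies up and slams the lid. In the notch it reads about 0.49, under the rail beside the notch about 0.66
- shift (a joint): how far the lever has been slid left along its axle (m, bin's +y): 0 home (a stop) to 0.066, against a drag of 1 to 3 N. At home it swings up and down freely; it can be slid only when pressed beyond 0.70 rad, passing under the rail. To free it from the notch, press it beyond 0.70 rad again and slide it right to home
- catch_rail (a point): middle of the underside of the dark steel catch rail left of the lever, fixed to the bin, 78 mm long along bin y, its near end 12 mm left of the lever's middle line, 50 mm in front of the axle, upper side 131 mm above the counter. Its underside (113 mm up) is flat but for one notch, 22 mm wide, 8 mm deep, which the lever's bar (14 mm wide) springs up into
- notch_area (a point): middle of the stretch of the rail in which the notch lies. The notch cannot be seen from above and differs every time: its centre is 37 to 57 mm left of the lever's home line, so it must be felt. Dragged left under the rail and free to rise, the lever jumps up about 0.17 rad there and then goes no farther either way
- lever_grip (a point): centre of the lever's black handle, a block 42 mm long, 24 mm wide (along bin y, the width to pinch) and 20 mm thick, 125 mm from the axle; it moves with the lever. The lever's handle is about 110 mm in front of the bin's front face
- lid (a joint): opening of the steel lid (rad): 0 shut; driven by the lever, hinged on the far upper edge of the bin; about 1.5 with the lever in the notch, 2.3 with it at the bottom stop
- shower_head: chrome hand shower head lying face down, 165 mm long along its x axis, about 0.26 kg: round head 70 mm across and 30 mm high at +x (centre 47 mm from the origin), round handle 24 mm thick towards -x, a 36 mm thick nut at its end (the last 20 mm); origin on the counter under its middle
- shower_grip (a point): good grip point: on the axis of the shower head's 24 mm handle, 18 mm above the counter, just beside the head; pinch it across the shower head's y axis
- mallet: grey plastic mallet shaped like a hammer, about 193 mm long along its x axis (block head 72 mm wide and 36 mm high at +x), lying in the row; origin at the centre of its underside
- wooden_spoon: wooden spoon, 200 mm long, lying in the row along its x axis
- salad_bowl: glass salad bowl, 170 mm across, 70 mm high, standing to the right of the bin; origin at the centre of its underside
- mug: white mug, 80 mm across, 90 mm high, left of the lever
- soap: clear soap bottle, 60 mm across, 180 mm high, right, beyond the row
- jam_jar: glass jar with steel lid, 72 mm across, 100 mm high, left of the bin
Not all that is in view belongs to the job. What is shaped like the shower_head but orange or red is not meant.

How it is judged:
By the outcome, as a careful person would: the job done as asked, in the order asked, and still so for the second after the job is handed in, with the robot touching nothing.
It also fails if it takes over 72 s, if anything falls off the work surface, if the arm or the gripper's body presses on something with over 40 N, if the wrist force passes 120 N, or if a joint passes its speed limit or range.

### The arm

A 6-joint arm with a two-finger parallel gripper is mounted at the origin on the work surface. World frame = base frame: x ahead of the robot, y to its left, z up, the work surface at z = 0. Lengths are in m, angles in degrees, forces in N, time in s.
With the tool pointing down it reaches from about 0.4 to 0.825 m from the base axis. Payload 7 kg.
Tool frame: the origin (TCP) lies on the centre line of the jaws, within the pads' length; the fingertips stand 14 mm ahead of it and the grasp point (between the pads) lies 5 mm behind it; z points along the fingers, x is the direction in which the jaws open and shut, and the axes are right-handed (so a half turn about z gives the same grasp; the last joint's range is limited). The gripper opens to 88 mm and grips with 3 to 60 N. Pads are 19 mm wide; open, the fingers measure 130 mm over their backs; the gripper's body (78 mm by 193 mm) begins 47 mm behind the grasp point.
Start: joints at [-57.347, 20.546, 0.682, 0, -70.136, -16.507], TCP at [0.188, -0.648, 0.207] pointing down, gripper open.
Joint ranges: [-176.03, 176.03], [-82.01, 121.73], [-58.28, 71.71], [-173.87, 95.51], [-174.79, -0.11], [-173.66, 173.66]. Speed limits (degrees/s): [136.94, 136.94, 172.46, 180, 180, 180].

### API

Orientations are given as [roll, pitch, yaw] about the fixed x, y, z axes, in that order (R = Rz(yaw) Ry(pitch) Rx(roll)).
In Python, from plant import * gives the robot as it stands.
- The arm moves only by the shell command python3 -m handwheel 'ROWS' [OPENING]. ROWS is JSON, a list of rows, each a list of 2 entries, a list of its own where there are three numbers: the shift along the tool's x, y, z each as a share of 0.2 m, from -1 to 1, then the turn, a rotation vector about the tool's x, y, z each as a share of 360 degrees, from -1 to 1. In form: [[[tx, ty, tz], [ax, ay, az]], ...]. A call has 1 to 5 rows; each row is the pose to reach, as a shift and turn from the pose commanded when the call began, along the tool's axes at that moment, turning the shorter way round; what a row does not reach only later rows make up. A row lasts 1/12 s, in which the tool goes at most 41.7 mm and 7.16 degrees, less where a joint would pass 70% of its speed; a pose out of reach is approached as far as the arm can. A call with a number of a shift or a turn outside -1 to 1 is refused whole. A call with a gripper value outside its range is refused whole. OPENING is the closure, from -1 (fully open) to 1 (shut), set as the call begins (- or left out, the last holds). The fingers move at their own pace and stop on an object; the grip force is fixed at half the most. Time passes only in rows, so rows that repeat a pose let the fingers close. It gives the time, the measured TCP pose, the force and the opening at its end, in the units of the state.
- get_obs(): the state, without advancing time (a new reading comes with each control period).
- snapshot(name): name is "scene" or "top"; returns a dict with "color" (384x512x3 uint8, red, green, blue), "z_map" (384x512 float32, m along the optical axis (not along the pixel's ray), 0 where there is no reading), "intrinsics" (3x3 intrinsics, pixels), "rvec" (rotation vector, rad) and "tvec" (3), from world to camera coordinates, as OpenCV has them. Camera axes: x right, y down, z forward; pixel columns grow to the right and rows downward; lengths in m; the calibration is good to about 2 mm. A picture is of the moment at which its call begins.
- close_job(): hands the job in, once; it reports no verdict.
The state is a dict: "clock": time; "joint_pos": joint angles; "qvel": joint speeds; "tau": joint torques, N m; "tool_pos": TCP position; "orientation": TCP orientation; "force": force on the tool from outside, world axes, zero at the start; "moment": the same for the moment, N m; "opening": finger opening in m.
Only numpy, scipy, OpenCV 4.12 (cv2) and the standard library are available. Lean on these libraries where they do the work, as an engineer would, in place of code of your own. Each camera call takes 0.05 s, during which the arm holds its last target. There are 200 camera calls.

## Working session

There is one attempt and no reset: what is moved stays moved. The work goes in short steps, Python scripts to look and compute and a shell command to move; the robot and the scene stay as the last step left them, time stands still between calls to the robot, and variables do not carry over. Pictures are saved under pics/ and viewed, about 8 in all and at most 12, crops included, and the job is handed in when it is done.

```bash
ls; mkdir -p pics
python3 - <<'E'
from plant import *
import cv2,numpy as np
o=get_obs();print(o)
for n in("scene","top"):
    s=snapshot(n);np.savez(f"{n}0.npz",**s)
    cv2.imwrite(f"pics/{n}0.png",s["color"][:,:,::-1])
    R=cv2.Rodrigues(s["rvec"])[0];print(n,-R.T@np.ravel(s["tvec"]),s["intrinsics"])
E
```

```text
pics
{'clock': 0.0, 'joint_pos': array([-5.73460590e+01,  2.05902468e+01,  6.33674873e-01, -2.22920739e-02,
       -7.01346780e+01, -1.65079204e+01]), 'qvel': array([-0.03003272,  0.10829994,  0.04184728,  0.06233169, -0.03419743,
        0.09527552]), 'tau': array([ 4.58949144e-04, -5.82722461e+01,  2.93038148e+01,  6.99711040e+00,
        6.67886066e-03, -1.31242296e-04]), 'tool_pos': array([ 0.18755978, -0.64787435,  0.20602854]), 'orientation': array([-1.79994161e+02, -9.34438839e-02,  1.06138424e+02]), 'force': array([-0.32532803, -0.31751129,  0.55234452]), 'moment': array([ 0.06061567,  0.0261288 , -0.02410523]), 'opening': 0.08765731512665263}
scene [1.50271318 0.03437637 0.86853736] [[348.84817775   0.         250.75498443]
 [  0.         348.84817775 184.48251084]
 [  0.           0.           1.        ]]
top [ 0.18001418 -0.06262377  1.73609003] [[467.3777018    0.         244.99038776]
 [  0.         467.3777018  197.18625525]
 [  0.           0.           1.        ]]
```

View pics/scene0.png

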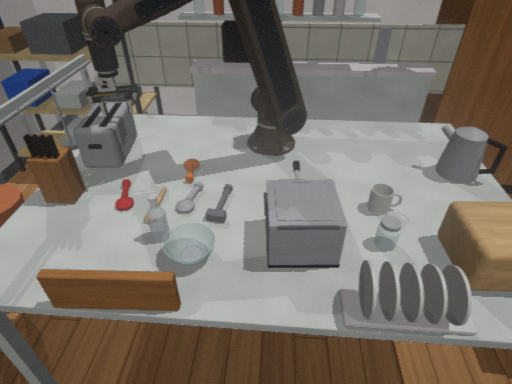

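View pics/top0.png

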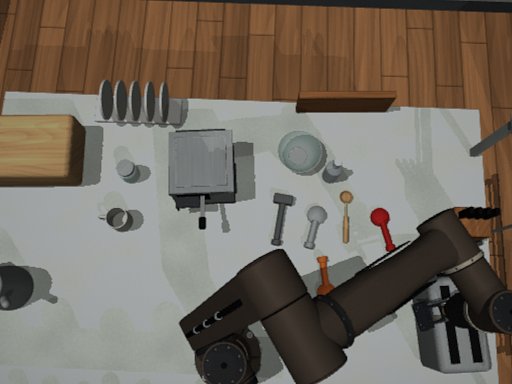

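The scene view shows the bin (around 303,220) with its lever at (297,170), and the chrome shower head at (190,198). In the top view the lever handle is at (202,223) and the shower head runs from its head at (317,213) to its handle end at (311,245). The orange and red look-alikes are separate. Next I'll take a magnified crop and measure.

```bash
cat > h.py <<'E'
import numpy as np,cv2
def load(f): return dict(np.load(f))
def world(s,u,v,z=None):
    K=s["intrinsics"];R=cv2.Rodrigues(s["rvec"])[0];t=np.ravel(s["tvec"])
    r=np.linalg.inv(K)@[u,v,1]
    if z is None: return R.T@(r*s["z_map"][int(v),int(u)]-t)
    c=-R.T@t;d=R.T@r
    return c+d*(z-c[2])/d[2]
def cloud(s):
    K=s["intrinsics"];R=cv2.Rodrigues(s["rvec"])[0];t=np.ravel(s["tvec"])
    v,u=np.mgrid[:384,:512];z=s["z_map"]
    p=np.stack([(u-K[0,2])/K[0,0]*z,(v-K[1,2])/K[1,1]*z,z],-1)
    return (p-t)@R
E
python3 - <<'E'
from h import *
s=load("top0.npz");c=s["color"][:,:,::-1]
a=cv2.resize(c[120:260,160:260],None,fx=4,fy=4,interpolation=2)
b=cv2.resize(c[190:260,295:335],None,fx=8,fy=8,interpolation=2)
cv2.imwrite("pics/crop1.png",np.hstack([a,b]))
P=cloud(s)
print("lid corners",[world(s,*q,.175).round(3) for q in((169,131),(231,129),(235,190),(171,195))])
m=(P[...,2]>.165)&(P[...,2]<.25);m[:,:160]=0;m[:,245:]=0;m[:115]=0;m[215:]=0
q=P[m];print(len(q),np.percentile(q[:,2],[5,50,95]));r=cv2.minAreaRect(q[:,:2].astype(np.float32));print(r)
m=np.zeros((384,512),bool);m[205:232,190:212]=1;m&=(P[...,2]>.1);q=P[m];print("lever",len(q));print(q[np.argsort(q[:,0])][::max(1,len(q)//20)].round(3))
m=np.zeros((384,512),bool);m[200:255,298:332]=1;m&=(P[...,2]>.008)
q=P[m];print("sh",len(q),np.percentile(q[:,2],[5,50,95]),cv2.minAreaRect(q[:,:2].astype(np.float32)),q.min(0),q.max(0))
for x in np.arange(q[:,0].min(),q[:,0].max(),.012):
    k=q[(q[:,0]>=x)&(q[:,0]<x+.012)]
    if len(k):print(x.round(3),k[:,1].min().round(3),k[:,1].max().round(3),k[:,2].max().round(3))
for n,px in dict(mallet=(284,199),malletend=(277,243),bowl=(301,152),mug=(120,218),jar=(127,170),soap=(334,170),spoon=(346,225),orange=(322,260)).items(): print(n,world(s,*px).round(3))
E
```

```text
lid corners [array([0.765, 0.242, 0.175]), array([0.782, 0.022, 0.175]), array([ 0.56 , -0.003,  0.175]), array([0.533, 0.216, 0.175])]
4098 [0.17406812 0.18105214 0.18751276]
((0.6591426134109497, 0.12502041459083557), (0.23444804549217224, 0.22445036470890045), 4.744980812072754)
lever 175
[[ 0.18  -0.063  1.736]
 [ 0.423  0.1    0.159]
 [ 0.426  0.102  0.182]
 [ 0.429  0.116  0.175]
 [ 0.433  0.094  0.158]
 [ 0.437  0.103  0.177]
 [ 0.44   0.107  0.177]
 [ 0.444  0.118  0.168]
 [ 0.448  0.097  0.173]
 [ 0.451  0.118  0.168]
 [ 0.455  0.115  0.168]
 [ 0.459  0.105  0.169]
 [ 0.463  0.106  0.165]
 [ 0.471  0.114  0.158]
 [ 0.477  0.107  0.161]
 [ 0.485  0.112  0.155]
 [ 0.494  0.113  0.149]
 [ 0.501  0.113  0.148]
 [ 0.504  0.151  0.124]
 [ 0.506  0.147  0.135]
 [ 0.508  0.141  0.126]
 [ 0.51   0.13   0.133]]
sh 507 [0.00958677 0.02563718 0.036584  ] ((0.3576926589012146, -0.2309037744998932), (0.14157181978225708, 0.46851736307144165), 63.36936569213867) [ 0.18001418 -0.35381471  0.00805923] [ 0.57231755 -0.06262377  1.73609003]
0.18 -0.063 -0.063 1.736
0.36 -0.31 -0.277 0.01
0.372 -0.299 -0.262 0.01
0.384 -0.324 -0.254 0.044
0.396 -0.332 -0.254 0.042
0.408 -0.289 -0.261 0.04
0.42 -0.293 -0.243 0.041
0.432 -0.332 -0.271 0.038
0.444 -0.324 -0.242 0.036
0.456 -0.331 -0.238 0.035
0.468 -0.353 -0.281 0.038
0.48 -0.354 -0.264 0.037
0.492 -0.338 -0.271 0.036
0.504 -0.338 -0.27 0.037
0.516 -0.338 -0.267 0.039
0.528 -0.333 -0.244 0.041
0.54 -0.334 -0.263 0.029
0.552 -0.3 -0.252 0.011
0.564 -0.334 -0.27 0.013
mallet [ 0.568 -0.182  0.033]
malletend [ 0.401 -0.16   0.039]
bowl [ 0.765 -0.245  0.002]
mug [0.475 0.432 0.002]
jar [0.637 0.398 0.097]
soap [ 0.659 -0.35   0.132]
spoon [ 0.482 -0.415  0.017]
orange [ 0.347 -0.325  0.033]
```

View pics/crop1.png

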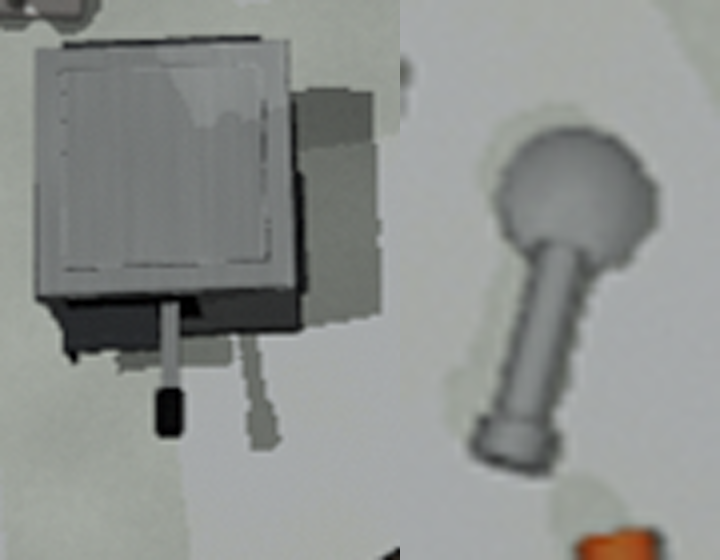

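The crop shows the lever's black handle centred at top pixel (202.5,223). The shower head has its head at (317.2,214.8) and its nut at (309.4,245.6). Next I'll compute the poses and write a planner that outputs rows.

```bash
cat >> h.py <<'E'
from scipy.spatial.transform import Rotation as Ro
def plan(p,rpy):
    "rows entry from the current measured pose to TCP p, rpy"
    from plant import get_obs
    o=get_obs();R0=Ro.from_euler("xyz",o["orientation"],degrees=True);R1=Ro.from_euler("xyz",rpy,degrees=True)
    sh=R0.inv().apply(np.array(p)-o["tool_pos"]);rv=np.degrees((R0.inv()*R1).as_rotvec())
    print(o["clock"],"p",o["tool_pos"].round(4),o["orientation"].round(1),"F",o["force"].round(1),"op",o["opening"].round(4))
    print(p,rpy,"->",(sh/.2).round(3).tolist(),(rv/360).round(4).tolist(),"mm",np.linalg.norm(sh)*1e3,"deg",np.linalg.norm(rv))
E
python3 - <<'E'
from h import *
s=load("top0.npz")
h=world(s,202.5,223,.172);a=world(s,202.9,199,.149);print("handle",h,"bar",a,"yaw",np.degrees(np.arctan2(*(a-h)[[1,0]])))
hd=world(s,317.25,214.75,.025);nt=world(s,309.4,245.6,.022);mid=world(s,312.9,231.25,.02)
d=(hd-nt)[:2];print("sh head",hd,"nut",nt,"mid",mid,"len",np.hypot(*d),"yaw",np.degrees(np.arctan2(d[1],d[0])))
s2=load("scene0.npz")
print("scene handle",world(s2,297,170,.165),"sh head",world(s2,184,206,.025),"nut",world(s2,199,186,.02))
plan([.42,-.25,.27],[180,0,96]);plan([.438,.106,.25],[180,0,96])
E
```

```text
handle [0.44091834 0.10206775 0.172     ] bar [0.52931625 0.10855034 0.149     ] yaw 4.194231773460023
sh head [ 0.51492048 -0.30717975  0.025     ] nut [ 0.39898763 -0.27995929  0.022     ] mid [ 0.45305429 -0.29242789  0.02      ] len 0.1190855934910444 yaw -13.213423165791546
scene handle [0.46907418 0.10818022 0.165     ] sh head [ 0.53291004 -0.30261329  0.025     ] nut [ 0.39988341 -0.27350161  0.02      ]Traceback (most recent call last):
  File "<stdin>", line 8, in <module>
  File "h.py", line 20, in plan
    print(o["clock"],"p",o["tool_pos"].round(4),o["orientation"].round(1),"F",o["force"].round(1),"op",o["opening"].round(4))
                                                                                                       ^^^^^^^^^^^^^^^^^^
AttributeError: 'float' object has no attribute 'round'
```

```bash
sed -i 's/o\["opening"\].round(4)/round(o["opening"],4)/' h.py; python3 -c "
from h import *
plan([.42,-.25,.27],[180,0,95])
plan([.30,-.45,.25],[180,0,95])"
```

```text
0.1 p [ 0.1875 -0.6479  0.2061] [-1.800e+02 -1.000e-01  1.061e+02] F [ 0.9  0.6 -0.3] op 0.0878
[0.42, -0.25, 0.27] [180, 0, 95] -> [1.589, 1.67, -0.317] [-0.0, -0.0002, 0.0309] mm 465.25955433412304 deg 11.140663049512433
0.1 p [ 0.1875 -0.6479  0.2061] [-1.800e+02 -1.000e-01  1.061e+02] F [ 0.9  0.6 -0.3] op 0.0878
[0.3, -0.45, 0.25] [180, 0, 95] -> [0.795, 0.815, -0.218] [-0.0, -0.0002, 0.0309] mm 231.83936243586888 deg 11.140663049512433
```

```bash
python3 -m handwheel '[[[0.8,0.8,-0.3],[0,0,0.031]],[[0.8,0.8,-0.3],[0,0,0.031]],[[0.8,0.8,-0.3],[0,0,0.031]],[[0.8,0.8,-0.3],[0,0,0.031]],[[0.8,0.8,-0.3],[0,0,0.031]]]' -1; python3 -c "
from h import *
plan([.43,-.25,.27],[180,0,95])"
```

```text
clock: 0.52
tool_pos: [0.2851, -0.4702, 0.2603]
orientation: [-180.0, -0.0, 95.0]
force: [1.1, -0.2, -0.5]
opening: 0.0882
0.5167 p [ 0.2851 -0.4702  0.2603] [-180.   -0.   95.] F [ 1.1 -0.2 -0.5] op 0.0882
[0.43, -0.25, 0.27] [180, 0, 95] -> [1.034, 0.817, -0.048] [-0.0001, -0.0001, -0.0001] mm 263.75113318162647 deg 0.06665184955479038
```

```bash
python3 -m handwheel '[[[1,0.8,0],[0,0,0]],[[1,0.8,0],[0,0,0]],[[1,0.8,0],[0,0,0]],[[1,0.8,0],[0,0,0]],[[1,0.8,0],[0,0,0]]]';python3 -m handwheel '[[[1,0.2,0],[0,0,0]],[[1,0.2,0],[0,0,0]],[[1,0.2,0],[0,0,0]],[[1,0.2,0],[0,0,0]],[[1,0.2,0],[0,0,0]]]'; python3 -c "
from h import *
plan([.438,.103,.25],[180,0,95])"
```

```text
clock: 0.93
tool_pos: [0.4008, -0.2966, 0.2604]
orientation: [180.0, -0.0, 95.0]
force: [1.7, -0.9, -0.2]
opening: 0.0876
clock: 1.35
tool_pos: [0.4223, -0.0937, 0.2603]
orientation: [180.0, -0.0, 95.0]
force: [1.4, -0.3, -0.7]
opening: 0.0877
1.35 p [ 0.4223 -0.0937  0.2603] [180.  -0.  95.] F [ 1.4 -0.3 -0.7] op 0.0877
[0.438, 0.103, 0.25] [180, 0, 95] -> [0.973, 0.164, 0.052] [0.0, -0.0, -0.0] mm 197.63844410704962 deg 0.021715702191649384
```

```bash
python3 -m handwheel '[[[0.97,0.16,0.1],[0,0,0]],[[0.97,0.16,0.1],[0,0,0]],[[0.97,0.16,0.1],[0,0,0]],[[0.97,0.16,0.1],[0,0,0]],[[0.97,0.16,0.1],[0,0,0]]]'; python3 -m handwheel '[[[0,0,0],[0,0,0]],[[0,0,0],[0,0,0]]]'
python3 - <<'E'
from h import *
from plant import *
plan([.440,.104,.157],[180,0,95])
o=[]
for n in("scene","top"):
    s=snapshot(n);c=s["color"][:,:,::-1]
    c=c[100:230,230:370] if n=="scene" else c[140:270,150:290]
    o.append(cv2.resize(c,(400*c.shape[1]//c.shape[1],400),interpolation=2))
cv2.imwrite("pics/a.png",np.hstack(o))
E
```

```text
clock: 1.77
tool_pos: [0.4373, 0.1029, 0.2401]
orientation: [180.0, -0.0, 95.1]
force: [1.2, -0.2, -0.3]
opening: 0.0878
clock: 1.93
tool_pos: [0.4374, 0.1015, 0.2397]
orientation: [-179.9, 0.0, 95.2]
force: [0.1, 0.3, 0.1]
opening: 0.0874
1.9333 p [0.4374 0.1015 0.2397] [-179.9    0.    95.2] F [0.1 0.3 0.1] op 0.0874
[0.44, 0.104, 0.157] [180, 0, 95] -> [0.011, 0.014, 0.414] [-0.0002, 0.0001, 0.0005] mm 82.8237220002467 deg 0.18501417902531556
```

View pics/a.png

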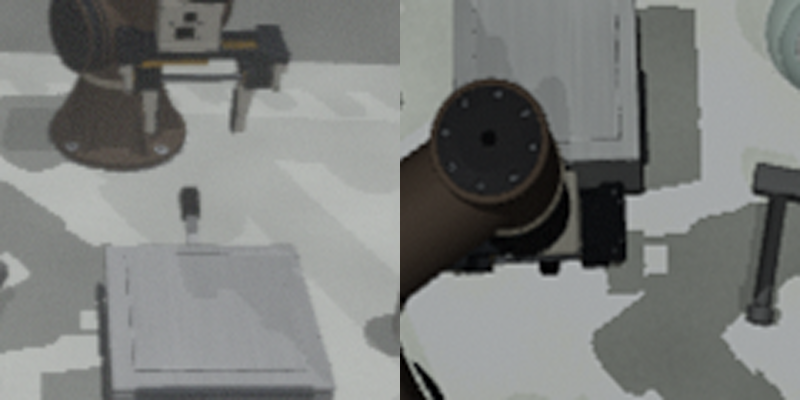

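The picture shows the fingers straddling the black handle, so I'll descend and pinch.

```bash
python3 -m handwheel '[[[0.01,0.01,0.2],[0,0,0]],[[0.01,0.01,0.4],[0,0,0]],[[0.01,0.01,0.41],[0,0,0]],[[0.01,0.01,0.41],[0,0,0]]]';  python3 -m handwheel '[[[0,0,0],[0,0,0]],[[0,0,0],[0,0,0]],[[0,0,0],[0,0,0]],[[0,0,0],[0,0,0]],[[0,0,0],[0,0,0]]]' 1; python3 -m handwheel '[[[0,0,0],[0,0,0]],[[0,0,0],[0,0,0]],[[0,0,0],[0,0,0]]]' 1
```

```text
clock: 2.37
tool_pos: [0.4386, 0.1003, 0.1576]
orientation: [-179.8, 0.2, 94.9]
force: [-0.1, 1.0, 1.1]
opening: 0.0874
clock: 2.78
tool_pos: [0.4402, 0.1026, 0.1594]
orientation: [179.9, -0.1, 95.0]
force: [0.2, 1.2, -0.4]
opening: 0.0598
clock: 3.03
tool_pos: [0.4397, 0.1024, 0.1585]
orientation: [180.0, -0.0, 95.0]
force: [0.4, 0.2, 0.2]
opening: 0.0399
```

```bash
python3 -m handwheel '[[[0,0,0],[0,0,0]],[[0,0,0],[0,0,0]],[[0,0,0],[0,0,0]],[[0,0,0],[0,0,0]],[[0,0,0],[0,0,0]]]'
python3 - <<'E'
from h import *
from plant import get_obs
plan([.44,.103,.158],[180,0,95])
# path in bin frame: lever angle th pressed; tool tilt a, tool z tilted so wrist leans to robot
o=get_obs();R0=Ro.from_euler("xyz",o["orientation"],degrees=True);yaw=np.radians(5)
bx=np.array([np.cos(yaw),np.sin(yaw),0]);by=np.array([-np.sin(yaw),np.cos(yaw),0])
g0=o["tool_pos"]+R0.apply([0,0,-.005])
ax=g0+.125*(np.cos(.3)*bx)-np.array([0,0,.125*np.sin(.3)]);print("axle",ax)
for th,ti in((.1,.06),(.2,.12),(.3,.18),(.4,.24),(.5,.30),(.6,.36),(.66,.40),(.74,.45)):
    s=.3-th
    g=ax-.125*np.cos(s)*bx+np.array([0,0,.125*np.sin(s)])
    R=Ro.from_rotvec(-ti*by)*R0
    p=g+R.apply([0,0,.005])
    print(th,(R0.inv().apply(p-o["tool_pos"])/.2).round(3),(np.degrees((R0.inv()*R).as_rotvec())/360).round(4),R.apply([0,0,1]).round(2),p.round(3))
E
```

```text
clock: 3.45
tool_pos: [0.4397, 0.1023, 0.1583]
orientation: [-180.0, 0.0, 95.0]
force: [0.6, -1.0, 0.2]
opening: 0.0064
3.45 p [0.4397 0.1023 0.1583] [-180.    0.   95.] F [ 0.6 -1.   0.2] op 0.0064
[0.44, 0.103, 0.158] [180, 0, 95] -> [0.003, 0.002, 0.002] [-0.0, 0.0, -0.0] mm 0.8296568704258506 deg 0.01548197026575703
axle [0.55861522 0.11272011 0.12636582]
0.1 [ 0.    -0.014  0.06 ] [-0.0095  0.      0.    ] [ 0.06  0.01 -1.  ] [0.437 0.102 0.146]
0.2 [ 0.    -0.022  0.122] [-0.0191  0.      0.    ] [ 0.12  0.01 -0.99] [0.435 0.102 0.134]
0.3 [ 0.    -0.023  0.184] [-0.0286  0.      0.    ] [ 0.18  0.02 -0.98] [0.435 0.102 0.121]
0.4 [ 0.    -0.019  0.246] [-0.0382  0.      0.    ] [ 0.24  0.02 -0.97] [0.436 0.102 0.109]
0.5 [ 0.    -0.008  0.308] [-0.0477  0.      0.    ] [ 0.29  0.03 -0.96] [0.438 0.102 0.097]
0.6 [0.    0.009 0.368] [-0.0573  0.      0.    ] [ 0.35  0.03 -0.94] [0.441 0.102 0.085]
0.66 [0.    0.022 0.403] [-0.0637  0.      0.    ] [ 0.39  0.03 -0.92] [0.444 0.103 0.078]
0.74 [0.    0.043 0.448] [-0.0716  0.      0.    ] [ 0.43  0.04 -0.9 ] [0.448 0.103 0.069]
```

The fingers closed past 24 mm, so they missed the handle. I'll look.

Run:
```python
from h import *
from plant import *
s=snapshot("scene");c=s["color"][:,:,::-1]
np.savez("scene1.npz",**s)
cv2.imwrite("pics/b.png",cv2.resize(c[120:240,240:360],(600,600),interpolation=2))
P=cloud(s)
m=np.zeros((384,512),bool);m[155:190,285:310]=1;m&=(P[...,2]>.12)&(P[...,0]>.38);q=P[m];print(len(q));print(q[np.argsort(q[:,0])][::max(1,len(q)//25)].round(3))
s=load("scene0.npz");P=cloud(s);m=np.zeros((384,512),bool);m[155:190,285:310]=1;m&=(P[...,2]>.12)&(P[...,0]>.38);q=P[m];print(len(q));print(q[np.argsort(q[:,0])][::max(1,len(q)//25)].round(3))
```

```text
434
[[0.429 0.105 0.177]
 [0.444 0.107 0.191]
 [0.447 0.11  0.197]
 [0.448 0.112 0.211]
 [0.449 0.123 0.212]
 [0.451 0.115 0.217]
 [0.452 0.089 0.191]
 [0.457 0.108 0.174]
 [0.463 0.097 0.169]
 [0.477 0.109 0.158]
 [0.495 0.108 0.157]
 [0.549 0.145 0.181]
 [0.554 0.109 0.179]
 [0.558 0.102 0.181]
 [0.561 0.089 0.179]
 [0.567 0.114 0.184]
 [0.572 0.134 0.185]
 [0.577 0.114 0.184]
 [0.58  0.088 0.184]
 [0.584 0.069 0.183]
 [0.588 0.085 0.186]
 [0.592 0.069 0.184]
 [0.596 0.136 0.183]
 [0.599 0.126 0.184]
 [0.602 0.085 0.184]
 [0.606 0.097 0.184]]
358
[[0.428 0.112 0.177]
 [0.44  0.108 0.176]
 [0.447 0.112 0.172]
 [0.457 0.112 0.17 ]
 [0.461 0.115 0.169]
 [0.471 0.101 0.161]
 [0.484 0.105 0.158]
 [0.498 0.109 0.151]
 [0.551 0.075 0.179]
 [0.554 0.138 0.18 ]
 [0.556 0.142 0.178]
 [0.559 0.069 0.18 ]
 [0.563 0.108 0.181]
 [0.567 0.144 0.182]
 [0.573 0.069 0.182]
 [0.576 0.072 0.185]
 [0.579 0.091 0.184]
 [0.582 0.085 0.182]
 [0.586 0.143 0.184]
 [0.588 0.14  0.181]
 [0.591 0.133 0.183]
 [0.595 0.075 0.182]
 [0.598 0.069 0.184]
 [0.6   0.127 0.181]
 [0.603 0.085 0.186]
 [0.606 0.078 0.183]]
```

View pics/b.png

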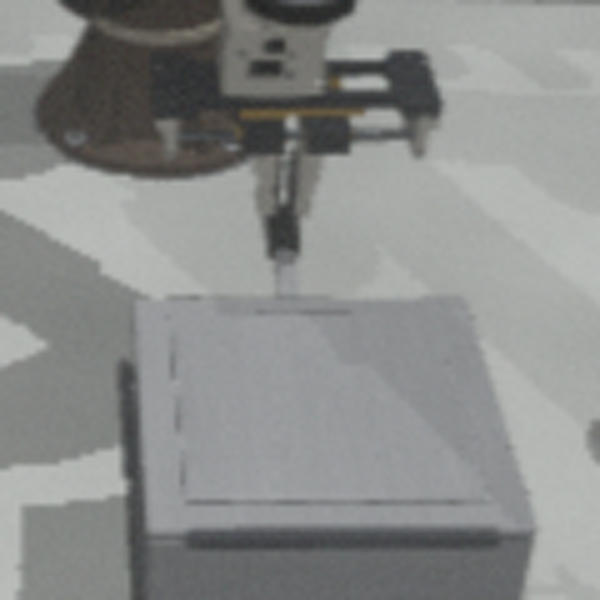

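```bash
python3 -m handwheel '[[[0,0,0],[0,0,0]],[[0,0,0],[0,0,0]],[[0,0,0],[0,0,0]]]'
python3 - <<'E'
from h import *
from plant import *
s=snapshot("top");s2=snapshot("scene")
P=cloud(s2);P0=cloud(load("scene0.npz"))
# handle dark pixels before / now
for n,q in(("0",load("scene0.npz")),("1",s2)):
    c=q["color"].astype(int).sum(2);m=np.zeros((384,512),bool);m[158:176,288:306]=1
    P=cloud(q);k=m&(c<150)&(P[...,0]>.4)&(P[...,2]<.19);v,u=np.nonzero(k);print(n,len(u),u.min(),u.max(),v.min(),v.max(),P[k].mean(0),P[k].min(0),P[k].max(0))
c=np.hstack([cv2.resize(x["color"][:,:,::-1][a:a+36,b:b+36],(396,396),interpolation=0) for x,a,b in((load("scene0.npz"),145,280),(s2,145,280))])
cv2.imwrite("pics/c.png",c)
E
```

```text
clock: 3.75
tool_pos: [0.4397, 0.1023, 0.1584]
orientation: [180.0, -0.0, 95.0]
force: [-1.0, -0.2, -0.1]
opening: 0.0006Traceback (most recent call last):
  File "<stdin>", line 8, in <module>
    return umr_minimum(a, axis, None, out, keepdims, initial, where)
ValueError: zero-size array to reduction operation minimum which has no identity
```

Run:
```python
from h import *
from plant import *
s2=snapshot("scene");np.savez("scene2.npz",**s2)
for q in(load("scene0.npz"),s2):
    P=cloud(q);g=q["color"].astype(int).sum(2)//3
    for v in range(157,184,2):
        print(v,[(u,int(g[v,u]),*P[v,u].round(3).tolist()) for u in (296,298)])
c=np.hstack([cv2.resize(x["color"][:,:,::-1][a:a+36,b:b+36],(396,396),interpolation=0) for x,a,b in((load("scene0.npz"),145,280),(s2,145,280))])
cv2.imwrite("pics/c.png",c)
```

```text
157 [(296, 166, 0.124, 0.123, 0.002), (298, 164, 0.117, 0.133, -0.001)]
159 [(296, 162, 0.143, 0.123, 0.004), (298, 163, 0.141, 0.132, 0.003)]
161 [(296, 78, 0.429, 0.105, 0.177), (298, 86, 0.428, 0.112, 0.177)]
163 [(296, 62, 0.442, 0.104, 0.177), (298, 69, 0.442, 0.111, 0.177)]
165 [(296, 66, 0.449, 0.104, 0.173), (298, 67, 0.447, 0.112, 0.172)]
167 [(296, 62, 0.458, 0.104, 0.17), (298, 64, 0.457, 0.112, 0.17)]
169 [(296, 82, 0.464, 0.105, 0.166), (298, 76, 0.46, 0.112, 0.164)]
171 [(296, 152, 0.471, 0.105, 0.162), (298, 148, 0.472, 0.112, 0.163)]
173 [(296, 147, 0.475, 0.105, 0.156), (298, 151, 0.481, 0.112, 0.16)]
175 [(296, 143, 0.488, 0.105, 0.156), (298, 151, 0.488, 0.112, 0.157)]
177 [(296, 147, 0.497, 0.105, 0.154), (298, 150, 0.494, 0.112, 0.152)]
179 [(296, 129, 0.504, 0.105, 0.151), (298, 132, 0.502, 0.112, 0.15)]
181 [(296, 141, 0.558, 0.102, 0.181), (298, 140, 0.557, 0.108, 0.181)]
183 [(296, 141, 0.573, 0.101, 0.184), (298, 140, 0.574, 0.108, 0.185)]
157 [(296, 67, 0.446, 0.102, 0.205), (298, 86, 0.442, 0.11, 0.202)]
159 [(296, 74, 0.449, 0.103, 0.198), (298, 100, 0.44
[... 151 characters left out ...]
)]
165 [(296, 58, 0.447, 0.105, 0.172), (298, 65, 0.45, 0.112, 0.174)]
167 [(296, 55, 0.459, 0.104, 0.171), (298, 65, 0.461, 0.111, 0.173)]
169 [(296, 67, 0.465, 0.105, 0.166), (298, 66, 0.46, 0.112, 0.163)]
171 [(296, 108, 0.47, 0.105, 0.161), (298, 110, 0.468, 0.112, 0.16)]
173 [(296, 144, 0.481, 0.105, 0.16), (298, 147, 0.48, 0.112, 0.159)]
175 [(296, 149, 0.485, 0.105, 0.154), (298, 153, 0.487, 0.112, 0.156)]
177 [(296, 153, 0.493, 0.105, 0.151), (298, 156, 0.496, 0.112, 0.154)]
179 [(296, 132, 0.505, 0.105, 0.151), (298, 134, 0.504, 0.112, 0.151)]
181 [(296, 141, 0.557, 0.102, 0.181), (298, 141, 0.557, 0.108, 0.181)]
183 [(296, 151, 0.573, 0.101, 0.184), (298, 152, 0.572, 0.108, 0.184)]
```

View pics/c.png

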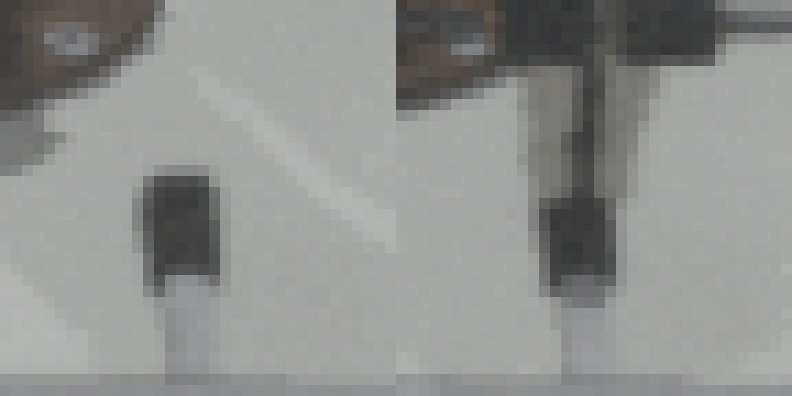

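The picture shows the shut fingertips ending above the handle. The right fingertip is at about row 163, or z≈0.185, so the tips look higher than the reported TCP implies. I'll check by touching the handle gently from above.

```bash
python3 -m handwheel '[[[0.01,0.02,0.02],[0,0,0]],[[0.01,0.02,0.04],[0,0,0]],[[0.01,0.02,0.04],[0,0,0]]]';python3 -m handwheel '[[[0,0,0.02],[0,0,0]],[[0,0,0.02],[0,0,0]]]'; python3 -m handwheel '[[[0,0,0.02],[0,0,0]],[[0,0,0.02],[0,0,0]]]';python3 - <<'E'
from h import *
s2=load("scene2.npz");P=cloud(s2)
for u in (300,301,294,290,304):print(u,[(v,*P[v,u].round(3).tolist()) for v in range(143,168,2)])
E
```

```text
clock: 4.15
tool_pos: [0.4439, 0.1049, 0.1502]
orientation: [180.0, 0.0, 95.0]
force: [-0.8, -0.0, 8.6]
opening: 0.0005
clock: 4.32
tool_pos: [0.4439, 0.1049, 0.1464]
orientation: [180.0, -0.0, 95.0]
force: [-2.8, -0.0, 8.3]
opening: 0.0002
clock: 4.48
tool_pos: [0.4437, 0.1048, 0.1423]
orientation: [180.0, 0.0, 95.0]
force: [-2.1, -0.4, 8.5]
opening: 0.0004
300 [(143, 0.458, 0.111, 0.269), (145, 0.474, 0.111, 0.27), (147, 0.477, 0.111, 0.264), (149, 0.478, 0.111, 0.257), (151, 0.448, 0.114, 0.231), (153, 0.445, 0.115, 0.221), (155, 0.449, 0.115, 0.216), (157, 0.442, 0.117, 0.203), (159, 0.45, 0.117, 0.199), (161, 0.447, 0.118, 0.189), (163, 0.174, 0.14, 0.003), (165, 0.19, 0.139, 0.002), (167, 0.204, 0.139, 0.001)]
301 [(143, 0.457, 0.115, 0.268), (145, 0.47, 0.114, 0.268), (147, 0.481, 0.114, 0.267), (149, 0.478, 0.115, 0.257), (151, 0.45, 0.118, 0.233), (153, 0.451, 0.118, 0.225), (155, 0.447, 0.119, 0.215), (157, 0.449, 0.12, 0.207), (159, 0.139, 0.145, 0.002), (161, 0.155, 0.145, 0.002), (163, 0.168, 0.145, -0.0), (165, 0.193, 0.144, 0.005), (167, 0.207, 0.143, 0.004)]
294 [(143
[... 389 characters left out ...]
 (145, 0.48, 0.077, 0.272), (147, 0.482, 0.077, 0.266), (149, 0.482, 0.078, 0.258), (151, 0.075, 0.096, 0.004), (153, 0.086, 0.096, -0.0), (155, 0.109, 0.095, 0.003), (157, 0.126, 0.095, 0.002), (159, 0.136, 0.096, -0.002), (161, 0.158, 0.095, 0.001), (163, 0.179, 0.095, 0.004), (165, 0.192, 0.095, 0.002), (167, 0.209, 0.095, 0.002)]
304 [(143, 0.462, 0.124, 0.271), (145, 0.472, 0.124, 0.27), (147, 0.475, 0.124, 0.264), (149, 0.475, 0.125, 0.256), (151, 0.073, 0.161, 0.005), (153, 0.087, 0.161, 0.003), (155, 0.104, 0.16, 0.003), (157, 0.121, 0.16, 0.002), (159, 0.137, 0.159, 0.002), (161, 0.158, 0.158, 0.004), (163, 0.169, 0.158, 0.0), (165, 0.182, 0.158, -0.002), (167, 0.208, 0.156, 0.005)]
```

Confirmed: the shut tips touch the handle top with the reported TCP at z≈0.154, so the real gripper is about 35–40 mm higher than the report. I'll allow for that by raising gently, opening, and going deeper.

```bash
python3 -m handwheel '[[[0,0,-0.02],[0,0,0]],[[0,0,-0.04],[0,0,0]],[[0,0,-0.06],[0,0,0]],[[0,0,-0.09],[0,0,0]],[[0,0,-0.2],[0,0,0]]]'; python3 -m handwheel '[[[0,0,0],[0,0,0]],[[0,0,0],[0,0,0]],[[0,0,0],[0,0,0]],[[0,0,0],[0,0,0]],[[0,0,0],[0,0,0]]]' -1; python3 -m handwheel '[[[0,0,0],[0,0,0]],[[0,0,0],[0,0,0]],[[0,0,0],[0,0,0]],[[0,0,0],[0,0,0]],[[0,0,0],[0,0,0]]]';python3 -m handwheel '[[[0,0,0.1],[0,0,0]],[[0,0,0.2],[0,0,0]],[[0,0,0.3],[0,0,0]],[[0,0,0.31],[0,0,0]]]'
```

```text
clock: 4.9
tool_pos: [0.4414, 0.1037, 0.18]
orientation: [-179.7, 0.1, 94.9]
force: [-0.8, -0.6, -0.9]
opening: 0.0005
clock: 5.32
tool_pos: [0.443, 0.1044, 0.1817]
orientation: [-179.9, 0.0, 95.0]
force: [0.4, 0.4, -0.6]
opening: 0.0282
clock: 5.73
tool_pos: [0.4435, 0.1047, 0.1823]
orientation: [-180.0, 0.0, 95.0]
force: [-0.5, 0.2, 0.4]
opening: 0.0618
clock: 6.07
tool_pos: [0.4415, 0.1036, 0.1174]
orientation: [-179.7, 0.1, 94.9]
force: [-1.1, -0.8, -1.1]
opening: 0.0856
```

```bash
python3 -m handwheel '[[[0,0,0],[0,0,0]],[[0,0,0],[0,0,0]],[[0,0,0],[0,0,0]],[[0,0,0],[0,0,0]],[[0,0,0],[0,0,0]]]' 1; python3 -m handwheel '[[[0,0,0],[0,0,0]],[[0,0,0],[0,0,0]],[[0,0,0],[0,0,0]],[[0,0,0],[0,0,0]],[[0,0,0],[0,0,0]]]';python3 -m handwheel '[[[0,0,0],[0,0,0]],[[0,0,0],[0,0,0]]]'
```

```text
clock: 6.48
tool_pos: [0.444, 0.105, 0.1212]
orientation: [179.9, -0.0, 95.0]
force: [-0.4, 0.6, -0.1]
opening: 0.0598
clock: 6.9
tool_pos: [0.4435, 0.1047, 0.1204]
orientation: [-180.0, 0.0, 95.0]
force: [0.3, -0.3, -0.1]
opening: 0.0262
clock: 7.07
tool_pos: [0.4435, 0.1046, 0.1204]
orientation: [-180.0, 0.0, 95.0]
force: [-0.1, -0.4, 0.5]
opening: 0.0238
```

```bash
python3 -m handwheel '[[[0,-0.012,0.048],[0,0,0]],[[0,-0.021,0.092],[0,0,0]],[[0,-0.026,0.14],[0,0,0]],[[0,-0.028,0.185],[0,0,0]],[[0,-0.028,0.185],[0,0,0]]]'; python3 -m handwheel '[[[0,0.002,0.05],[0,0,0]],[[0,0.007,0.093],[0,0,0]],[[0,0.016,0.143],[0,0,0]],[[0,0.028,0.185],[0,0,0]],[[0,0.042,0.226],[0,0,0]]]'; python3 -m handwheel '[[[0,0,0],[0,0,0]],[[0,0,0],[0,0,0]]]'
```

```text
clock: 7.48
tool_pos: [0.4383, 0.1043, 0.0831]
orientation: [180.0, 0.0, 95.0]
force: [-2.3, 1.0, 10.0]
opening: 0.024
clock: 7.9
tool_pos: [0.4458, 0.1048, 0.0382]
orientation: [-180.0, 0.0, 95.0]
force: [-3.8, 0.1, 8.4]
opening: 0.0236
clock: 8.07
tool_pos: [0.4458, 0.1047, 0.0381]
orientation: [-179.9, 0.0, 95.0]
force: [-3.7, 1.0, 5.0]
opening: 0.0238
```

```bash
python3 -m handwheel '[[[0,0.009,0.02],[0,0,0]],[[0,0.017,0.04],[0,0,0]],[[0,0.017,0.04],[0,0,0]]]'; python3 -m handwheel '[[[0,0.003,0.01],[0,0,0]],[[0,0.003,0.01],[0,0,0]]]'
python3 - <<'E'
from h import *
from plant import *
s=snapshot("scene");c=s["color"][:,:,::-1];np.savez("scene3.npz",**s)
cv2.imwrite("pics/d.png",cv2.resize(c[60:280,200:400],(545,600),interpolation=2))
E
```

```text
clock: 8.32
tool_pos: [0.4489, 0.1048, 0.03]
orientation: [-179.9, 0.0, 95.0]
force: [-6.3, -0.7, 8.1]
opening: 0.0234
clock: 8.48
tool_pos: [0.4496, 0.1049, 0.0284]
orientation: [-179.9, 0.0, 95.0]
force: [-5.3, -0.1, 7.7]
opening: 0.024
```

View pics/d.png

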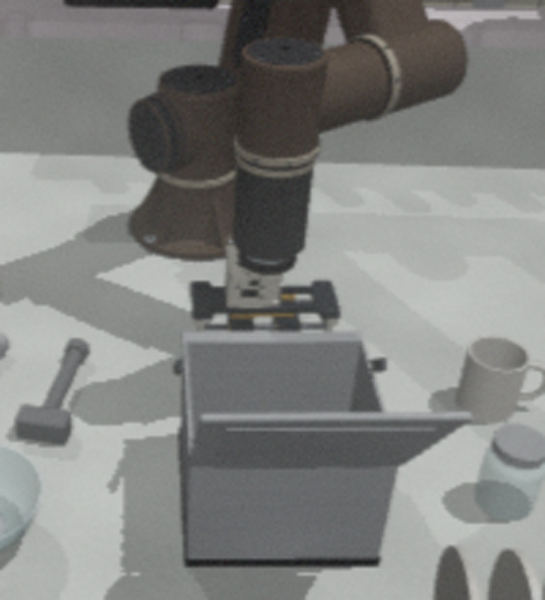

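The lid is wide open, past vertical. Now slide left under the rail to 30 mm.

```bash
python3 -m handwheel '[[[0.02,0,0],[0,0,0]],[[0.05,0,0],[0,0,0]],[[0.08,0,0],[0,0,0]],[[0.08,0,0],[0,0,0]]]'; python3 -m handwheel '[[[0.03,0,0],[0,0,0]],[[0.06,0,0],[0,0,0]],[[0.08,0,0],[0,0,0]],[[0.08,0,0],[0,0,0]]]'
```

```text
clock: 8.87
tool_pos: [0.4482, 0.1214, 0.0286]
orientation: [-179.9, 0.0, 95.0]
force: [-5.2, 0.6, 6.0]
opening: 0.0242
clock: 9.2
tool_pos: [0.4469, 0.1374, 0.0286]
orientation: [-180.0, 0.0, 95.0]
force: [-4.9, -0.7, 6.0]
opening: 0.0241
```

```bash
python3 -m handwheel '[[[0,-0.01,-0.02],[0,0,0]],[[0,-0.015,-0.04],[0,0,0]],[[0,-0.015,-0.04],[0,0,0]]]'; python3 -m handwheel '[[[0,-0.003,-0.01],[0,0,0]],[[0,-0.003,-0.01],[0,0,0]]]'; python3 -m handwheel '[[[0,-0.003,-0.01],[0,0,0]],[[0,-0.003,-0.01],[0,0,0]]]'
```

```text
clock: 9.45
tool_pos: [0.4441, 0.137, 0.0363]
orientation: [-180.0, -0.0, 95.0]
force: [0.9, 2.1, -9.8]
opening: 0.0236
clock: 9.62
tool_pos: [0.4436, 0.1369, 0.0375]
orientation: [-180.0, -0.0, 94.9]
force: [4.0, 3.3, -17.1]
opening: 0.0236
clock: 9.78
tool_pos: [0.4432, 0.1368, 0.0389]
orientation: [-180.0, -0.0, 94.9]
force: [8.2, 2.9, -25.7]
opening: 0.0237
```

```bash
python3 -m handwheel '[[[0.01,0,0.01],[0,0,0]],[[0.02,0,0.01],[0,0,0]],[[0.02,0,0.01],[0,0,0]]]'; python3 -m handwheel '[[[0.01,0,0],[0,0,0]],[[0.02,0,0],[0,0,0]],[[0.02,0,0],[0,0,0]]]';  python3 -m handwheel '[[[0.01,0,0],[0,0,0]],[[0.02,0,0],[0,0,0]],[[0.02,0,0],[0,0,0]]]'
```

```text
clock: 10.03
tool_pos: [0.4433, 0.1409, 0.0376]
orientation: [180.0, -0.0, 95.0]
force: [3.2, 3.5, -14.8]
opening: 0.0236
clock: 10.28
tool_pos: [0.4429, 0.1448, 0.0379]
orientation: [180.0, -0.0, 95.0]
force: [3.5, 3.8, -11.4]
opening: 0.0236
clock: 10.53
tool_pos: [0.4424, 0.1488, 0.0382]
orientation: [180.0, -0.0, 95.0]
force: [1.7, 3.7, -7.3]
opening: 0.0236
```

```bash
python3 -m handwheel '[[[0.01,0,-0.005],[0,0,0]],[[0.015,0,-0.005],[0,0,0]],[[0.015,0,-0.005],[0,0,0]]]'; python3 -m handwheel '[[[0.01,0,-0.005],[0,0,0]],[[0.015,0,-0.005],[0,0,0]],[[0.015,0,-0.005],[0,0,0]]]'
```

```text
clock: 10.78
tool_pos: [0.4418, 0.1516, 0.0392]
orientation: [-180.0, 0.0, 95.0]
force: [1.9, 1.8, -7.0]
opening: 0.0239
clock: 11.03
tool_pos: [0.4412, 0.1545, 0.0405]
orientation: [-180.0, 0.0, 95.0]
force: [-3.5, -0.3, 3.3]
opening: 0.0241
```

```bash
python3 -m handwheel '[[[0,-0.005,-0.02],[0,0,0]],[[0,-0.01,-0.03],[0,0,0]],[[0,-0.01,-0.03],[0,0,0]]]'
```

```text
clock: 11.28
tool_pos: [0.4396, 0.1546, 0.0469]
orientation: [180.0, -0.0, 95.0]
force: [-3.9, -1.2, 3.2]
opening: 0.0238
```

It's in the notch: it now rises freely with only the spring load. I'll ease it up to the notch's top.

```bash
python3 -m handwheel '[[[0,-0.005,-0.02],[0,0,0]],[[0,-0.01,-0.04],[0,0,0]],[[0,-0.01,-0.04],[0,0,0]]]';python3 -m handwheel '[[[0,-0.002,-0.01],[0,0,0]],[[0,-0.002,-0.015],[0,0,0]],[[0,-0.002,-0.015],[0,0,0]]]'
```

```text
clock: 11.53
tool_pos: [0.438, 0.1545, 0.0549]
orientation: [179.9, -0.0, 95.0]
force: [-0.4, -1.4, -0.8]
opening: 0.0239
clock: 11.78
tool_pos: [0.4376, 0.1545, 0.0564]
orientation: [180.0, -0.0, 95.0]
force: [5.6, 0.7, -15.3]
opening: 0.024
```

```bash
python3 -m handwheel '[[[0,0,0.01],[0,0,0]],[[0,0,0.01],[0,0,0]],[[0,0,0.01],[0,0,0]],[[0,0,0.01],[0,0,0]],[[0,0,0.01],[0,0,0]]]' -1;python3 -m handwheel '[[[0,0,0],[0,0,0]],[[0,0,0],[0,0,0]],[[0,0,0],[0,0,0]],[[0,0,-0.2],[0,0,0]],[[0,0,-0.4],[0,0,0]]]'; python3 -m handwheel '[[[0,0,-0.4],[0,0,0]],[[0,0,-0.4],[0,0,0]],[[0,0,-0.4],[0,0,0]]]'
python3 - <<'E'
from h import *
from plant import *
s=snapshot("scene");c=s["color"][:,:,::-1]
cv2.imwrite("pics/e.png",cv2.resize(c[60:280,150:400],(682,600),interpolation=2))
plan([.463,-.295,.20],[180,0,77])
E
```

```text
clock: 12.2
tool_pos: [0.4376, 0.1545, 0.0554]
orientation: [180.0, -0.0, 95.0]
force: [0.1, 0.1, 0.7]
opening: 0.0517
clock: 12.62
tool_pos: [0.4358, 0.153, 0.1344]
orientation: [-179.7, 0.2, 95.0]
force: [1.5, 1.3, 0.3]
opening: 0.0845
clock: 12.87
tool_pos: [0.441, 0.1562, 0.2232]
orientation: [179.4, -0.3, 95.1]
force: [1.4, 0.9, 0.6]
opening: 0.0878
12.9167 p [0.4394 0.1557 0.2196] [179.6  -0.3  95. ] F [-0.1 -0.6 -0.7] op 0.0877
[0.463, -0.295, 0.2] [180, 0, 77] -> [-2.256, -0.08, 0.087] [0.001, -0.0009, 0.05] mm 451.7862316743361 deg 18.01856921350806
```

View pics/e.png

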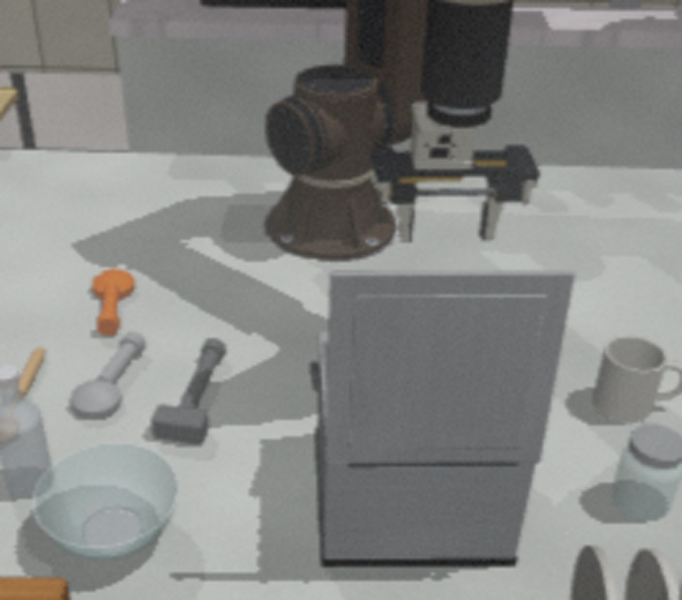

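The lid stands up by itself, held by the latched lever, and the shower head is untouched. Moving over to it now.

```bash
python3 -m handwheel '[[[-1,0,0.05],[0,0,0.02]],[[-1,0,0.05],[0,0,0.02]],[[-1,0,0.05],[0,0,0.02]],[[-1,0,0.05],[0,0,0.02]],[[-1,0,0.05],[0,0,0.02]]]';python3 -m handwheel '[[[-1,0,0.0],[0,0,0.03]],[[-1,0,0.0],[0,0,0.03]],[[-1,0,0],[0,0,0.03]],[[-1,0,0],[0,0,0.03]],[[-1,0,0],[0,0,0.03]]]'; python3 -c "
from h import *
plan([.467,-.296,.08],[180,0,77])"
```

```text
clock: 13.33
tool_pos: [0.4538, -0.0472, 0.2044]
orientation: [-179.9, 0.0, 87.8]
force: [1.6, 1.1, -0.1]
opening: 0.0877
clock: 13.75
tool_pos: [0.4459, -0.2473, 0.2044]
orientation: [-179.9, 0.0, 76.9]
force: [1.1, 0.4, -0.0]
opening: 0.0879
13.75 p [ 0.4459 -0.2473  0.2044] [-179.9    0.    76.9] F [ 1.1  0.4 -0. ] op 0.0879
[0.467, -0.296, 0.08] [180, 0, 77] -> [-0.214, 0.158, 0.622] [-0.0002, 0.0, -0.0001] mm 135.22307788990037 deg 0.08374275380442549
```

```bash
python3 -m handwheel '[[[-0.21,0.16,0],[0,0,0]],[[-0.21,0.16,0.2],[0,0,0]],[[-0.21,0.16,0.4],[0,0,0]],[[-0.21,0.16,0.6],[0,0,0]],[[-0.21,0.16,0.6],[0,0,0]]]'; python3 -m handwheel '[[[0,0,0],[0,0,0]],[[0,0,0],[0,0,0]]]'
python3 - <<'E'
from h import *
from plant import *
s=snapshot("scene");c=s["color"][:,:,::-1]
cv2.imwrite("pics/f.png",cv2.resize(c[150:230,155:255],(700,560),interpolation=2))
plan([.467,-.296,-.008],[180,0,77])
E
```

```text
clock: 14.17
tool_pos: [0.4627, -0.2913, 0.0769]
orientation: [-179.2, -0.1, 76.8]
force: [-2.1, 0.6, -1.3]
opening: 0.0874
clock: 14.33
tool_pos: [0.4698, -0.2933, 0.0868]
orientation: [179.9, 0.0, 77.0]
force: [0.9, -0.4, 0.6]
opening: 0.0874
14.3833 p [ 0.4705 -0.2933  0.0876] [179.8   0.   77.1] F [-0.  -0.2  1.1] op 0.0876
[0.467, -0.296, -0.008] [180, 0, 77] -> [-0.017, -0.015, 0.478] [0.0005, 0.0001, 0.0001] mm 95.73932801359567 deg 0.1994203434975877
```

View pics/f.png

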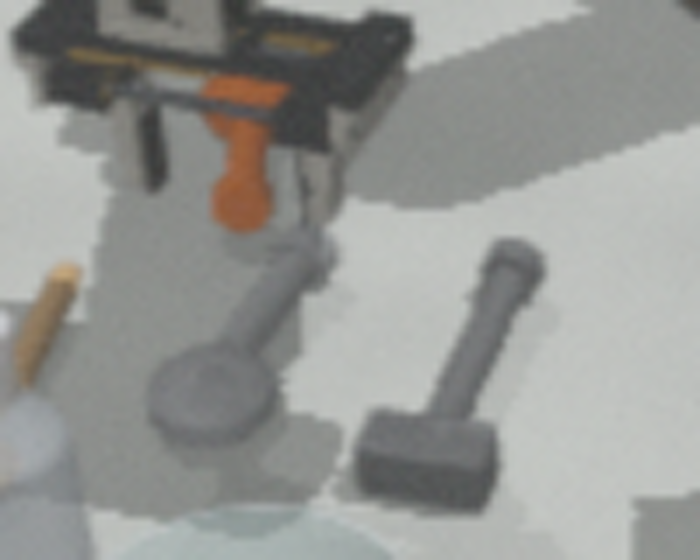

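The view shows the open jaws above the shower head's handle, with the mallet clear of them. Now descend.

```bash
python3 -m handwheel '[[[-0.015,-0.015,0.15],[0,0,0]],[[-0.015,-0.015,0.3],[0,0,0]],[[-0.015,-0.015,0.42],[0,0,0]],[[-0.015,-0.015,0.47],[0,0,0]],[[-0.015,-0.015,0.47],[0,0,0]]]'; python3 -m handwheel '[[[0,0,0],[0,0,0]],[[0,0,0],[0,0,0]]]';python3 -m handwheel '[[[0,0,0.03],[0,0,0]],[[0,0,0.03],[0,0,0]]]'
python3 - <<'E'
from h import *
from plant import *
s=snapshot("scene");c=s["color"][:,:,::-1]
cv2.imwrite("pics/g.png",cv2.resize(c[150:230,155:255],(700,560),interpolation=2))
print(get_obs()["tool_pos"])
E
```

```text
clock: 14.8
tool_pos: [0.4652, -0.2949, -0.0089]
orientation: [-180.0, 0.0, 77.0]
force: [-0.1, 0.5, -0.3]
opening: 0.0876
clock: 14.97
tool_pos: [0.467, -0.2956, -0.0066]
orientation: [179.8, 0.0, 77.0]
force: [0.9, -1.1, -0.9]
opening: 0.0877
clock: 15.13
tool_pos: [0.4657, -0.2952, -0.0142]
orientation: [179.9, -0.0, 77.0]
force: [-0.7, -0.4, -0.6]
opening: 0.0877
[ 0.46541254 -0.29519069 -0.01432034]
```

View pics/g.png

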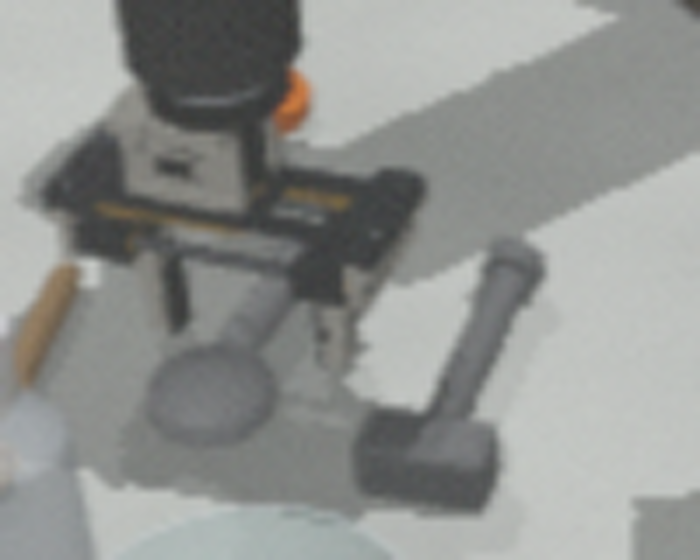

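The jaws straddle the handle just beside the head, so close.

```bash
python3 -m handwheel '[[[0,0,0],[0,0,0]],[[0,0,0],[0,0,0]],[[0,0,0],[0,0,0]],[[0,0,0],[0,0,0]],[[0,0,0],[0,0,0]]]' 1; python3 -m handwheel '[[[0,0,0],[0,0,0]],[[0,0,0],[0,0,0]],[[0,0,0],[0,0,0]],[[0,0,0],[0,0,0]],[[0,0,0],[0,0,0]]]';python3 -m handwheel '[[[0,0,0],[0,0,0]],[[0,0,0],[0,0,0]]]';python3 -m handwheel '[[[0,0,-0.1],[0,0,0]],[[0,0,-0.3],[0,0,0]],[[0,0,-0.5],[0,0,0]],[[0,0,-0.7],[0,0,0]],[[0,0,-0.9],[0,0,0]]]';python3 -m handwheel '[[[0,0,-0.1],[0,0,0]],[[0,0,-0.3],[0,0,0]],[[0,0,-0.3],[0,0,0]]]'
python3 -c "
from h import *
plan([.645,.12,.235],[180,0,95])"
```

```text
clock: 15.6
tool_pos: [0.4651, -0.2952, -0.0148]
orientation: [-180.0, 0.0, 77.0]
force: [0.4, 0.3, 0.5]
opening: 0.0596
clock: 16.02
tool_pos: [0.4651, -0.2952, -0.0149]
orientation: [-180.0, 0.0, 77.0]
force: [0.1, 0.6, 0.7]
opening: 0.027
clock: 16.18
tool_pos: [0.4651, -0.2951, -0.0149]
orientation: [-180.0, -0.0, 77.0]
force: [-0.3, -0.8, -0.6]
opening: 0.0228
clock: 16.6
tool_pos: [0.4643, -0.2948, 0.1667]
orientation: [-179.9, -0.0, 77.0]
force: [1.2, -0.6, -2.6]
opening: 0.0231
clock: 16.85
tool_pos: [0.4679, -0.2968, 0.2328]
orientation: [179.4, 0.1, 77.0]
force: [2.0, -1.0, -1.2]
opening: 0.0232
16.85 p [ 0.4679 -0.2968  0.2328] [1.794e+02 1.000e-01 7.700e+01] F [ 2.  -1.  -1.2] op 0.0232
[0.645, 0.12, 0.235] [180, 0, 95] -> [2.23, 0.396, -0.013] [0.0016, 0.0006, -0.0499] mm 452.8934840472883 deg 17.969922357368553
```

```bash
python3 -m handwheel '[[[1,0.2,0],[0,0,-0.05]],[[1,0.2,0],[0,0,-0.05]],[[1,0.2,0],[0,0,-0.05]],[[1,0.2,0],[0,0,-0.05]],[[1,0.2,0],[0,0,-0.05]]]';python3 -m handwheel '[[[0,0,0],[0,0,0]]]';python3 -c "
from h import *
plan([.662,.123,.235],[180,0,95])"
```

```text
clock: 17.27
tool_pos: [0.5493, -0.1071, 0.2248]
orientation: [-180.0, -0.0, 95.0]
force: [-0.0, -0.8, -2.6]
opening: 0.0231
clock: 17.35
tool_pos: [0.5513, -0.1043, 0.2244]
orientation: [180.0, -0.1, 95.2]
force: [-0.8, -1.5, -2.2]
opening: 0.0229
17.35 p [ 0.5513 -0.1043  0.2244] [ 1.80e+02 -1.00e-01  9.52e+01] F [-0.8 -1.5 -2.2] op 0.0229
[0.662, 0.123, 0.235] [180, 0, 95] -> [1.082, 0.655, -0.052] [0.0001, -0.0002, 0.0006] mm 253.09921928425743 deg 0.21109851008486685
```

```bash
python3 -m handwheel '[[[0.9,0.6,0],[0,0,0]],[[0.9,0.6,0],[0,0,0]],[[0.9,0.6,0],[0,0,0]],[[0.9,0.6,0],[0,0,0]],[[0.9,0.6,0],[0,0,0]]]';python3 -m handwheel '[[[0.16,0.06,0],[0,0,0]],[[0.16,0.06,0],[0,0,0]],[[0.16,0.06,0],[0,0,0]],[[0.16,0.06,0],[0,0,0]]]';python3 - <<'E'
from h import *
from plant import *
plan([.662,.123,.105],[180,0,95])
s=snapshot("top");c=s["color"][:,:,::-1];a=cv2.resize(c[110:260,130:280],(400,400),interpolation=2)
s=snapshot("scene");c=s["color"][:,:,::-1];b=cv2.resize(c[80:280,220:380],(320,400),interpolation=2)
cv2.imwrite("pics/i.png",np.hstack([a,b]))
E
```

```text
clock: 17.77
tool_pos: [0.6494, 0.0752, 0.2245]
orientation: [-179.9, -0.0, 95.0]
force: [0.6, -0.8, -2.0]
opening: 0.0233
clock: 18.1
tool_pos: [0.6578, 0.1064, 0.2241]
orientation: [-179.9, 0.0, 95.0]
force: [-0.2, 0.1, -2.8]
opening: 0.0231
18.1 p [0.6578 0.1064 0.2241] [-179.9    0.    95. ] F [-0.2  0.1 -2.8] op 0.0231
[0.662, 0.123, 0.105] [180, 0, 95] -> [0.081, 0.029, 0.596] [-0.0003, 0.0001, 0.0001] mm 120.35105129899361 deg 0.10771639940181897
```

View pics/i.png

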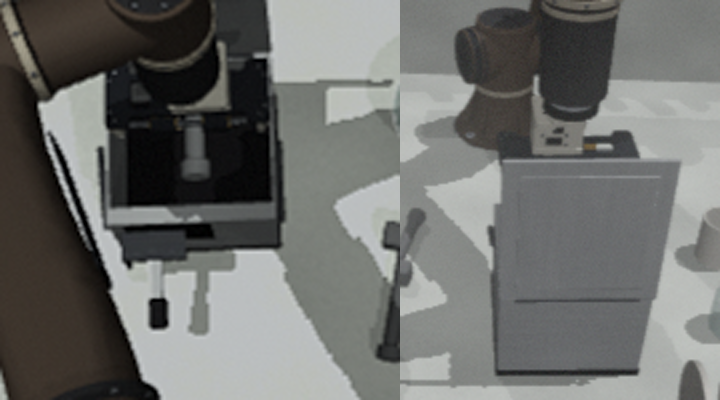

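The picture shows the shower head over the open bin, with the lever still latched. Centre it in y, lower and release.

```bash
python3 -m handwheel '[[[0.07,0.025,0.15],[0,0,0]],[[0.07,0.025,0.3],[0,0,0]],[[0.07,0.025,0.45],[0,0,0]],[[0.07,0.025,0.6],[0,0,0]],[[0.07,0.025,0.62],[0,0,0]]]';python3 -m handwheel '[[[0,0,0],[0,0,0]],[[0,0,0],[0,0,0]],[[0,0,0],[0,0,0]]]';python3 -m handwheel '[[[0,0,0],[0,0,0]],[[0,0,0],[0,0,0]],[[0,0,0],[0,0,0]],[[0,0,0],[0,0,0]],[[0,0,0],[0,0,0]]]' -1;python3 -m handwheel '[[[0,0,0],[0,0,0]],[[0,0,0],[0,0,0]],[[0,0,-0.1],[0,0,0]],[[0,0,-0.3],[0,0,0]],[[0,0,-0.5],[0,0,0]]]'; python3 -m handwheel '[[[0,0,-0.2],[0,0,0]],[[0,0,-0.2],[0,0,0]],[[0,0,-0.2],[0,0,0]]]';python3 -c "
from h import *
plan([.438,.1545,.235],[180,0,95])"
```

```text
clock: 18.62
tool_pos: [0.6584, 0.1185, 0.0956]
orientation: [-179.5, 0.1, 94.8]
force: [-1.5, -0.6, -4.2]
opening: 0.0231
clock: 18.87
tool_pos: [0.6637, 0.1208, 0.1039]
orientation: [179.8, -0.0, 95.0]
force: [0.4, 1.0, -2.5]
opening: 0.0233
clock: 19.28
tool_pos: [0.6624, 0.1209, 0.1018]
orientation: [179.9, -0.0, 95.0]
force: [-0.3, -0.5, -0.2]
opening: 0.0509
clock: 19.7
tool_pos: [0.661, 0.1202, 0.2006]
orientation: [-179.8, 0.1, 95.0]
force: [0.9, 1.0, 0.6]
opening: 0.084
clock: 19.95
tool_pos: [0.6635, 0.1212, 0.2448]
orientation: [179.7, -0.1, 95.0]
force: [0.0, 0.2, -0.2]
opening: 0.0873
19.95 p [0.6635 0.1212 0.2448] [ 1.797e+02 -1.000e-01  9.500e+01] F [ 0.   0.2 -0.2] op 0.0873
[0.438, 0.1545, 0.235] [180, 0, 95] -> [0.264, -1.109, 0.043] [0.0009, -0.0003, -0.0] mm 228.18075174972563 deg 0.34705422277887094
```

```bash
python3 -m handwheel '[[[0.26,-1,0],[0,0,0]],[[0.26,-1,0],[0,0,0]],[[0.26,-1,0],[0,0,0]],[[0.26,-1,0],[0,0,0]],[[0.26,-1,0],[0,0,0]]]';python3 -m handwheel '[[[0,-0.13,0],[0,0,0]],[[0,-0.13,0],[0,0,0]],[[0,-0.13,0],[0,0,0]]]';python3 - <<'E'
from h import *
from plant import *
plan([.438,.1545,.054],[180,0,95])
s=snapshot("top");P=cloud(s);np.savez("top2.npz",**s)
b=np.array([.6586,.1235]);a=np.radians(5);d=P[...,:2]-b
x=d@[np.cos(a),np.sin(a)];y=d@[-np.sin(a),np.cos(a)]
for X in np.arange(-80,110,20):
    print(X,[int(1e3*np.median(P[...,2][k])) if (k:=(abs(x*1e3-X)<10)&(abs(y*1e3-Y)<10)).any() else None for Y in range(-100,101,20)])
E
```

```text
clock: 20.37
tool_pos: [0.4559, 0.1546, 0.2396]
orientation: [-179.9, 0.1, 95.0]
force: [0.1, 1.3, 0.9]
opening: 0.0877
clock: 20.62
tool_pos: [0.4312, 0.1528, 0.2412]
orientation: [180.0, -0.0, 95.1]
force: [0.6, 0.5, 0.4]
opening: 0.0874
20.6167 p [0.4312 0.1528 0.2412] [180.   -0.   95.1] F [0.6 0.5 0.4] op 0.0874
[0.438, 0.1545, 0.054] [180, 0, 95] -> [0.005, 0.034, 0.936] [0.0001, -0.0001, 0.0003] mm 187.2967637410754 deg 0.10578740864932505
-80 [165, None, None, None, None, None, None, None, None, None, None]
-60 [169, None, 17, 13, 17, 39, 34, 13, 14, None, None]
-40 [18, 12, 14, 11, 12, 34, 15, 11, 13, 12, 16]
-20 [15, 12, 12, 12, 10, 34, 11, 11, 13, 12, 21]
0 [16, 11, 13, 11, 12, 31, 14, 11, 12, 12, 49]
20 [11, 12, 12, 11, 11, 34, 15, 13, 11, 12, 50]
40 [16, 13, 11, 14, 26, 34, 31, 14, 11, 12, 55]
60 [40, 12, 12, 12, 31, 35, 33, 17, 13, 13, 76]
80 [18, 12, 12, 12, 25, 34, 25, 13, 12, 12, 45]
100 [253, 221, 222, 224, 232, 224, 236, 226, 238, 231, 212]
```

Depth shows the shower head lying on the bin floor, about 35 mm high along y≈0. Now re-grip the lever.

```bash
python3 -m handwheel '[[[0.005,0.03,0.2],[0,0,0]],[[0.005,0.03,0.4],[0,0,0]],[[0.005,0.03,0.6],[0,0,0]],[[0.005,0.03,0.75],[0,0,0]],[[0.005,0.03,0.85],[0,0,0]]]';python3 -m handwheel '[[[0,0,0],[0,0,0]],[[0,0,0],[0,0,0]]]';python3 -c "
from h import *
plan([.438,.1545,.054],[180,0,95])"
```

```text
clock: 21.08
tool_pos: [0.4374, 0.1528, 0.0672]
orientation: [-179.7, 0.2, 94.9]
force: [-0.3, 0.1, -0.5]
opening: 0.0876
clock: 21.25
tool_pos: [0.4384, 0.1536, 0.07]
orientation: [-179.8, 0.2, 95.0]
force: [0.4, 0.7, 1.0]
opening: 0.0873
21.25 p [0.4384 0.1536 0.07  ] [-179.8    0.2   95. ] F [0.4 0.7 1. ] op 0.0873
[0.438, 0.1545, 0.054] [180, 0, 95] -> [0.005, -0.002, 0.08] [-0.0005, 0.0004, -0.0001] mm 16.03489457673206 deg 0.23839609972285672
```

```bash
python3 -m handwheel '[[[0.005,0,0.08],[0,0,0]],[[0.005,0,0.08],[0,0,0]],[[0.005,0,0.08],[0,0,0]]]';python3 -m handwheel '[[[0,0,0],[0,0,0]],[[0,0,0],[0,0,0]],[[0,0,0],[0,0,0]],[[0,0,0],[0,0,0]],[[0,0,0],[0,0,0]]]' 1; python3 -m handwheel '[[[0,0,0],[0,0,0]],[[0,0,0],[0,0,0]],[[0,0,0],[0,0,0]],[[0,0,0],[0,0,0]],[[0,0,0],[0,0,0]]]';python3 -m handwheel '[[[0,0,0],[0,0,0]],[[0,0,0],[0,0,0]],[[0,0,0],[0,0,0]]]'
```

```text
clock: 21.5
tool_pos: [0.4389, 0.1556, 0.0561]
orientation: [180.0, -0.0, 95.0]
force: [-0.3, -0.1, 1.1]
opening: 0.0876
clock: 21.92
tool_pos: [0.4384, 0.1556, 0.0556]
orientation: [180.0, -0.0, 95.0]
force: [-0.5, 0.2, 0.3]
opening: 0.06
clock: 22.33
tool_pos: [0.4383, 0.1554, 0.0551]
orientation: [-180.0, 0.0, 95.0]
force: [-0.8, 0.5, -0.1]
opening: 0.0268
clock: 22.58
tool_pos: [0.4382, 0.1554, 0.0551]
orientation: [-180.0, 0.0, 95.0]
force: [0.7, -0.2, 0.6]
opening: 0.0237
```

```bash
python3 -m handwheel '[[[0,0.008,0.035],[0,0,0]],[[0,0.016,0.07],[0,0,0]],[[0,0.026,0.105],[0,0,0]],[[0,0.037,0.137],[0,0,0]],[[0,0.037,0.137],[0,0,0]]]';python3 -m handwheel '[[[-0.02,0,0],[0,0,0]],[[-0.05,0,0],[0,0,0]],[[-0.05,0,0],[0,0,0]]]'
```

```text
clock: 23.0
tool_pos: [0.4465, 0.1564, 0.0276]
orientation: [179.9, -0.0, 95.0]
force: [-2.1, 0.2, 8.6]
opening: 0.0239
clock: 23.25
tool_pos: [0.447, 0.146, 0.0283]
orientation: [179.9, -0.0, 95.0]
force: [-0.4, -0.8, 5.0]
opening: 0.024
```

```bash
python3 -m handwheel '[[[-0.04,0,0],[0,0,0]],[[-0.08,0,0],[0,0,0]],[[-0.12,0,0],[0,0,0]],[[-0.16,0,0],[0,0,0]],[[-0.16,0,0],[0,0,0]]]';python3 -m handwheel '[[[-0.03,0,0],[0,0,0]],[[-0.045,0,0],[0,0,0]],[[-0.045,0,0],[0,0,0]]]'
```

```text
clock: 23.67
tool_pos: [0.4498, 0.1131, 0.0282]
orientation: [179.9, -0.0, 95.0]
force: [-0.2, -0.4, 5.8]
opening: 0.0239
clock: 23.92
tool_pos: [0.4505, 0.1045, 0.0282]
orientation: [180.0, -0.0, 95.0]
force: [0.1, -0.6, 5.4]
opening: 0.0238
```

```bash
python3 -m handwheel '[[[-0.01,0,0],[0,0,0]],[[-0.01,0,0],[0,0,0]]]';python3 -m handwheel '[[[-0.008,0,0],[0,0,0]],[[-0.008,0,0],[0,0,0]]]'
```

```text
clock: 24.08
tool_pos: [0.4507, 0.1038, 0.028]
orientation: [179.9, -0.1, 95.0]
force: [-3.3, 6.7, 3.8]
opening: 0.0237
clock: 24.25
tool_pos: [0.4508, 0.1037, 0.028]
orientation: [179.9, -0.2, 95.0]
force: [-7.8, 15.7, 3.4]
opening: 0.0239
```

At the home stop now. Ease the lever up along its arc.

```bash
python3 -m handwheel '[[[0.012,-0.01,-0.023],[0,0,0]],[[0.012,-0.022,-0.052],[0,0,0]],[[0.012,-0.032,-0.082],[0,0,0]],[[0.012,-0.04,-0.112],[0,0,0]],[[0.012,-0.047,-0.142],[0,0,0]]]';python3 -m handwheel '[[[0,-0.006,-0.031],[0,0,0]],[[0,-0.009,-0.062],[0,0,0]],[[0,-0.012,-0.093],[0,0,0]],[[0,-0.0125,-0.124],[0,0,0]],[[0,-0.012,-0.155],[0,0,0]]]';python3 -m handwheel '[[[0,0.002,-0.031],[0,0,0]],[[0,0.006,-0.062],[0,0,0]],[[0,0.012,-0.093],[0,0,0]],[[0,0.017,-0.118],[0,0,0]],[[0,0.02,-0.13],[0,0,0]]]'
```

```text
clock: 24.67
tool_pos: [0.442, 0.1035, 0.0575]
orientation: [179.8, -0.0, 95.0]
force: [6.1, -0.4, 5.0]
opening: 0.0237
clock: 25.08
tool_pos: [0.4407, 0.1037, 0.0891]
orientation: [179.7, -0.1, 95.0]
force: [11.1, 0.2, 2.6]
opening: 0.0235
clock: 25.5
tool_pos: [0.4434, 0.104, 0.1117]
orientation: [179.9, -0.1, 94.9]
force: [23.8, 2.4, -43.8]
opening: 0.0239
```

The lever reached its home stop sooner than I reckoned, and the arm is pulling on it. Relax it and check.

```bash
python3 -m handwheel '[[[0,0.008,0.02],[0,0,0]],[[0,0.012,0.03],[0,0,0]],[[0,0.012,0.03],[0,0,0]]]';python3 - <<'E'
from h import *
from plant import *
for f,q in(("0",load("scene0.npz")),("now",snapshot("scene"))):
    P=cloud(q);print(f,"bar/lid",[(v,P[v,297].round(3).tolist()) for v in(169,173,177,183,195,210,225)])
print(get_obs()["force"])
E
```

```text
clock: 25.75
tool_pos: [0.4426, 0.1032, 0.107]
orientation: [-179.8, -0.0, 94.9]
force: [-9.4, 5.9, 11.1]
opening: 0.0237
0 bar/lid [(169, [0.464, 0.108, 0.166]), (173, [0.477, 0.109, 0.158]), (177, [0.496, 0.108, 0.154]), (183, [0.573, 0.104, 0.184]), (195, [0.634, 0.103, 0.182]), (210, [0.708, 0.102, 0.184]), (225, [0.77, 0.1, 0.181])]
now bar/lid [(169, [0.463, 0.108, 0.165]), (173, [0.473, 0.109, 0.155]), (177, [0.559, 0.104, 0.198]), (183, [0.596, 0.103, 0.201]), (195, [0.649, 0.102, 0.194]), (210, [0.714, 0.101, 0.189]), (225, [0.771, 0.1, 0.182])]
[-8.93074784  5.45576355 12.03689033]
```

```bash
python3 -m handwheel '[[[0,-0.004,-0.006],[0,0,0]],[[0,-0.004,-0.012],[0,0,0]],[[0,-0.004,-0.012],[0,0,0]],[[0,-0.004,-0.012],[0,0,0]]]';python3 -m handwheel '[[[0,0,-0.005],[0,0,0]],[[0,0,-0.005],[0,0,0]]]';python3 - <<'E'
from h import *
from plant import *
P=cloud(snapshot("scene"));print([(v,P[v,297].round(3).tolist()) for v in(169,173,177,183,195,210,225)])
E
```

```text
clock: 26.13
tool_pos: [0.4435, 0.1033, 0.1098]
orientation: [-180.0, -0.0, 95.0]
force: [-3.1, 3.8, 6.0]
opening: 0.0237
clock: 26.3
tool_pos: [0.4436, 0.1033, 0.1102]
orientation: [-180.0, -0.0, 95.0]
force: [0.5, 2.7, 1.3]
opening: 0.0235
[(169, [0.466, 0.108, 0.167]), (173, [0.477, 0.109, 0.158]), (177, [0.493, 0.109, 0.152]), (183, [0.576, 0.104, 0.187]), (195, [0.638, 0.103, 0.185]), (210, [0.709, 0.101, 0.185]), (225, [0.769, 0.1, 0.181])]
```

```bash
python3 -m handwheel '[[[0,0,-0.004],[0,0,0]],[[0,0,-0.008],[0,0,0]],[[0,0,-0.008],[0,0,0]],[[0,0,-0.008],[0,0,0]]]';python3 - <<'E'
from h import *
from plant import *
P=cloud(snapshot("scene"));P0=cloud(load("scene0.npz"));print([(v,P[v,297].round(3).tolist()) for v in(169,173,177,183,195,210,225)])
for v in(183,186,190,195): print(np.median(P[v,285:320,2]-P0[v,285:320,2]))
E
```

```text
clock: 26.68
tool_pos: [0.4435, 0.1033, 0.1106]
orientation: [-179.9, 0.0, 94.9]
force: [7.6, 2.4, -14.7]
opening: 0.0236
[(169, [0.465, 0.108, 0.167]), (173, [0.478, 0.109, 0.158]), (177, [0.495, 0.108, 0.153]), (183, [0.572, 0.105, 0.183]), (195, [0.637, 0.103, 0.184]), (210, [0.709, 0.101, 0.184]), (225, [0.769, 0.1, 0.18])]
-0.00036859744252387694
0.00027403314215806995
-0.0004688329948669967
0.0001947976851700839
```

The lid is shut, matching the initial depth within 0.5 mm, and the lever is at its top stop. Ease the tension, open, retreat and check.

```bash
python3 -m handwheel '[[[0,0,0.003],[0,0,0]],[[0,0,0.003],[0,0,0]],[[0,0,0.003],[0,0,0]],[[0,0,0.003],[0,0,0]],[[0,0,0.003],[0,0,0]]]' -1;python3 -m handwheel '[[[0,0,0],[0,0,0]],[[0,0,0],[0,0,0]],[[0,0,0],[0,0,0]],[[0,0,0],[0,0,0]],[[0,0,0],[0,0,0]]]'; python3 -m handwheel '[[[0,0,-0.15],[0,0,0]],[[0,0,-0.3],[0,0,0]],[[0,0,-0.5],[0,0,0]],[[0,0,-0.7],[0,0,0]],[[0,0,-0.7],[0,0,0]]]';python3 -m handwheel '[[[-0.9,0,0],[0,0,0]],[[-0.9,0,0],[0,0,0]],[[-0.9,0,0],[0,0,0]],[[-0.9,0,0],[0,0,0]],[[-0.9,0,0],[0,0,0]]]';python3 -m handwheel '[[[0,0,0],[0,0,0]],[[0,0,0],[0,0,0]],[[0,0,0],[0,0,0]]]'
python3 - <<'E'
from h import *
from plant import *
s=snapshot("scene");P=cloud(s);P0=cloud(load("scene0.npz"))
for v in(165,168,173,177,183,190,195): print(v,(np.median(P[v,295:299],0)-np.median(P0[v,295:299],0)).round(4))
cv2.imwrite("pics/j.png",s["color"][:,:,::-1])
E
```

```text
clock: 27.15
tool_pos: [0.4439, 0.1033, 0.1117]
orientation: [180.0, 0.0, 95.0]
force: [-0.3, -0.8, -0.7]
opening: 0.0519
clock: 27.57
tool_pos: [0.444, 0.1036, 0.1116]
orientation: [180.0, -0.0, 95.0]
force: [0.1, -0.2, 0.4]
opening: 0.0837
clock: 27.98
tool_pos: [0.4477, 0.1048, 0.2596]
orientation: [179.4, -0.2, 95.0]
force: [1.2, 1.5, 1.3]
opening: 0.0878
clock: 28.4
tool_pos: [0.4593, -0.0795, 0.2516]
orientation: [-180.0, 0.0, 94.9]
force: [0.5, 0.3, -0.5]
opening: 0.0878
clock: 28.65
tool_pos: [0.4596, -0.0756, 0.2515]
orientation: [-180.0, -0.0, 95.0]
force: [-0.2, 0.5, -0.2]
opening: 0.0875
165 [ 0.0044 -0.0002  0.0025]
168 [ 0.0037 -0.0002  0.0025]
173 [ 0.0002 -0.0002  0.0001]
177 [-0.0031  0.0004 -0.0023]
183 [0.0025 0.     0.002 ]
190 [-0.0027  0.0002 -0.002 ]
195 [ 0.0008 -0.0003  0.0005]
```

View pics/j.png

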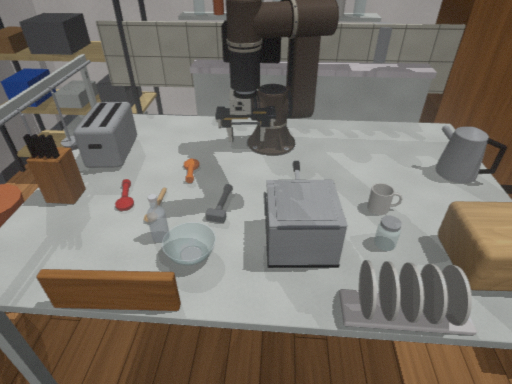

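The final view shows the lid shut and the lever up at (297,168). The chrome shower head is gone from the counter, everything else is where it was, and the arm is clear.

```bash
python3 -c "
from plant import *
print(close_job())"
```

```text
the job is handed in; nothing more can be done
None
```

The chrome shower head is in the bin, the lever is back fully up and the lid is shut; I handed the job in at about 29 s of the 72 s.

- **Latch:** I pressed the lever down, slid it left under the rail and felt the notch at about 49 mm. It held the lid up by itself while I fetched the shower head.
- **Shower head:** I lowered it into the bin and let go about 0.1 m above the floor. A depth check then showed it lying on the bin floor.
- **Closing:** I pressed the lever out of the notch, slid it right to its stop and eased it up along its arc before opening the gripper.

**Last checks:** Lid and lever depths match the first picture within a few mm, which is the camera noise. The last picture shows the other things in place by eye, and the robot is touching nothing.

**What went wrong or disagreed:**
- The real gripper stands about 35–40 mm higher than the reported tool position implies. My first pinch closed above the handle. I confirmed the offset with a light touch that pressed the lever about 10 mm and let it up gently, then corrected for it.
- Near the top, the lever met its stop earlier than I reckoned, and the wrist force briefly read about 50 N. I backed off, which reopened the lid slightly, then closed it gently.

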